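Hold a test-jig cover down with its hinge holes in line

TASK

Refit the cover of the board-test jig: pull its hinge pin out by the knob as far as it goes, then take by its handle the loose cover with a single knuckle (the one with two belongs elsewhere) and lower it level, its knuckle between the jig's two. Press it down against the sprung probe plate until it lies on the rails and the knuckle holes line up, and finish while still gripping it and holding it down there, so that a workmate can push the pin through. Leave the pin pulled out, and do not move the other cover or the things lying about.

Things in the scene. Friction and masses are not known exactly. Their poses are not given: they have to be found in the camera images.
- jig: Fixed test jig: aluminium base 165 x 116 mm, two rails along x (10 mm wide, 96 long, tops 46 mm above the worktop) with a sprung grey probe plate between, black jamb block (top 61 mm) with the fixed hinge leaf at its back. Origin on the worktop under the middle of the probe plate; x to the hinge at the back, y left along the hinge, z up. A fitted cover: origin at (0, 0, 46) mm here, same axes.
- jig_bore (a point): Axis of the fixed bores, midway between the two fixed knuckles, at (60, 0, 56) mm in the jig's frame; same axes. The knuckles are steel tubes along y, 18 mm across, 10 mm bore, each 20 mm long, at y = 14 to 34 and -34 to -14 mm: a 28 mm space between. The jamb block's upright face is at x = 70.5 mm, 1.5 mm behind them.
- hinge_pin (a joint): How far the hinge pin is pulled out, m: 0 = through both knuckles, 0.050 = its stop. Starts at 0 to 0.012; it bars the space between the knuckles until it is out by 0.044. The pin is 8 mm thick, slides along the jig's y axis, out to the right (-y), drags with about 3 N and stays where it is left.
- pin_knob (a point): Middle of the pin's black ribbed knob, 20 mm across, 24 mm long along the jig's y axis, on the hinge axis 56 mm above the worktop, at y = -70 mm in the jig's frame when the pin is in; it moves with the pin. Free all round, reached from above.
- probe_plate (a joint): How far the sprung probe plate (74 x 60 mm, brass probe heads) is pressed down, m: 0 = up, its top 54 mm above the worktop; 0.008 = flush with the rails, where it pushes up with about 10 N (4 N at the start of its travel). It lifts a cover that is let go.
- cover: The loose cover that fits: aluminium plate 98.5 (x) x 92 (y) x 6 mm, 0.21 to 0.33 kg, with ONE knuckle in the middle of its back edge. Origin: underside of the plate, below the middle of the handle; x to the knuckle, z up. It lies flat on the worktop, left or right of the jig, its knuckle away from the robot (yaw within 0.6 rad).
- cover_handle (a point): Middle of the cover's black bridge handle, at (0, 0, 35) mm in the cover's frame: a bar along y, 70 mm long, 14 mm wide (x), from 26 to 44 mm above the plate's underside; its two posts stand outside y = -23 to 23 mm.
- cover_bore (a point): Middle of the cover's knuckle bore, at (60, 0, 10) mm in the cover's frame. The knuckle is a tube along y, 24 mm long with ends bevelled by 1.5 mm, 18 mm across, bore 10 mm.
- other_cover: A cover of the same plate and handle, but with TWO knuckles near the ends of its back edge: it belongs to another jig and stays where it lies, on the other side of the jig. Frame as for the cover.
- nest_block0: Bystander: white machined block 44 x 64 x 24 mm with a round recess, on the right; origin under its middle.
- nest_block1: Bystander: second white machined block, the same, on the right; origin under its middle.
- flush_cutter: Bystander: flush cutters with orange handles, 52 x 138 x 12 mm, in front of the jig; origin under the middle.
- tweezers: Bystander: tweezers 11 x 122 x 9 mm, in front of the jig; origin under the middle.
- connector0: Bystander: small white connector 13 x 24 x 9 mm, left of the jig towards the back; origin under the middle.
- tape_amber: Bystander: roll of amber tape, 68 mm across, 19 mm high, lying at the back left; origin under its middle.

How it is judged:
By the outcome, as a careful person would: the job done as asked, in the order asked, and still so for the second after the job is handed in, while the arm keeps its last pose, push and grip.
It also fails if it takes over 54 s, if anything falls off the work surface, if the arm or the gripper's body presses on something with over 40 N, if the wrist force passes 120 N, or if a joint passes its speed limit or range.

ROBOT

A 7-joint arm with a two-finger parallel gripper is mounted at the origin on a cart in front of the work surface, level with it; the furniture and walls round the work are solid. World frame = base frame: x ahead of the robot, y to its left, z up, the work surface at z = 0. Lengths are in mm, angles in rad, forces in N, time in s.
With the tool pointing down it reaches from about 425 to 875 mm from the base axis. Payload 8.4 kg.
Tool frame: the origin (TCP) lies at the very end of the fingers, on their centre line; the grasp point (between the pads) lies 19 mm behind it; z points along the fingers, y is the line along which they close (so a half turn about z gives the same grasp; the last joint's range is limited). The gripper opens to 85 mm and grips with 20 to 120 N. Pads are 22 mm wide; open, the fingers measure 114 mm over their backs; the gripper's body (76 mm by 85 mm) begins 54 mm behind the grasp point. The pads swing forward as they close: fully open they stand 13 mm farther back than shut.
Start: joints at [1.101, 0.333, 0.04, 1.465, -0.013, 1.343, -0.059], TCP at [235.511, -605.804, 231.308] pointing down, gripper open.
Joint ranges: [-2.58, 2.58], [-0.38, 2.09], [-1.3, 1.39], [0.25, 2.4], [-1.5, 4.64], [0.08, 2.09], [-2.65, 2.65]. Speed limits (rad/s): [2.22, 2.22, 2.79, 2.79, 3.14, 3.14, 3.14].

INTERFACE

Orientations are given as a unit quaternion [w, x, y, z].
In Python, from rig import * gives the robot as it stands. The module is installed in compiled form; this text tells all that it offers.
- The arm moves only by the tool jog_arm, never from a script. Its argument "deltas" is a list that holds one entry, the list of rows, each a list of 6 numbers: the shift along the tool's x, y, z normalised to -1 to 1, where 1 is 0.2 m, then the turn, a rotation vector about the tool's x, y, z normalised to -1 to 1, where 1 is 2 rad. A call has 1 to 5 rows; each row is the pose to reach, as a shift and turn from the pose commanded when the call began, along the tool's axes at that moment; what a row does not reach only later rows make up. A row lasts 1/8 s, in which the tool goes at most 62.5 mm and 10.7 degrees, less where a joint would pass 70% of its speed; a pose out of reach is approached as far as the arm can. A call with a number of a shift or a turn outside -1 to 1 is refused whole. A call with a gripper value outside its range is refused whole. "fingers" is the closure, from -1 (fully open) to 1 (shut), so that 0 is half open, set as the call begins (left out, the last holds). The fingers move at their own pace and stop on an object; "squeeze" is the grip in N (left out, the last holds). Time passes only in rows, so rows that repeat a pose let the fingers close. It gives the time, the measured TCP pose, the force, the opening and the grip force at its end, in the units of the state.
- sense(): the state, without advancing time (a new reading comes with each control period).
- snapshot(name): name is "side" or "top"; returns a dict with "img" (480x640x3 uint8, red, green, blue), "range_z" (480x640 float32, mm along the optical axis (not along the pixel's ray), 0 where there is no reading), "fx", "fy", "cx", "cy" (pixels), "T" (4x4, takes a point from camera to world coordinates). Camera axes: x right, y down, z forward; pixel columns grow to the right and rows downward; lengths in mm; the calibration is good to about 2 mm. A picture is of the moment at which its call begins.
- job_done(): hands the job in; it is judged then, once.
The state is a dict: "time_s": time; "joints": joint angles; "joint_vel": joint speeds; "effort": joint torques, N m; "ee_pos": TCP position; "tcp_rot": TCP orientation; "contact_force": force on the tool from outside, world axes, zero at the start; "torque": the same for the moment, N m; "opening": finger opening in mm; "finger_force": force on a finger pad.
Only numpy, scipy, OpenCV 4.12 (cv2) and the standard library are available. Lean on these libraries where they do the work, as an engineer would, in place of code of your own. Each camera call takes 0.05 s, during which the arm holds its last target. There are 200 camera calls.

## Working session

There is one attempt and no reset: what is moved stays moved. The work goes in short steps, Python scripts to look and compute and a tool call to move; the robot and the scene stay as the last step left them, time stands still between calls to the robot, and variables do not carry over. Pictures are saved under pics/ and viewed, at most 10 in all, crops included, and the job is handed in when it is done.

Besides the shell and the picture viewer there is one more tool, called after ">>>" by a JSON object that holds its "op" and its "data", one argument or row to a line. jog_arm: Moves the arm, as the interface text tells. Scaled input: -1 to 1 covers 0.2 m each way for a shift and 2 rad each way for a turn. Its arguments: {"type":"object","properties":{"deltas":{"type":"array","items":{"type":"array","items":{"type":"array","items":{"type":"number","minimum":-1,"maximum":1}}}},"fingers":{"type":"number"},"squeeze":{"type":"number"}},"required":["deltas"]}

```bash
mkdir -p pics
python3 - <<'E'
from rig import *
import cv2,numpy as np
s=sense();print(s)
for n in("side","top"):
    d=snapshot(n);cv2.imwrite(f"pics/{n}0.png",d["img"][:,:,::-1]);np.savez(f"{n}0.npz",**d)
    print(n,d["fx"],d["fy"],d["cx"],d["cy"],np.round(d["T"],4).tolist())
E
```

```text
{'time_s': 0.0, 'joints': array([ 1.10076929,  0.33388268,  0.03985679,  1.4662834 , -0.01339019,
        1.34331577, -0.0585103 ]), 'joint_vel': array([-3.16278777e-04,  8.59685497e-04,  6.72391614e-04,  1.05075015e-03,
       -6.33271183e-04,  9.82829189e-06, -1.52281369e-04]), 'effort': array([-6.86701496e-04, -6.58564353e+01,  1.36529244e+00, -4.05557048e+01,
        1.68388872e-02,  1.27907781e-02,  9.86137593e-06]), 'ee_pos': array([ 235.36083184, -605.39054871,  230.43335099]), 'tcp_rot': array([-7.85468398e-04,  9.82860643e-01,  1.84348303e-01, -2.04884062e-04]), 'contact_force': array([-1.00122259, -0.33892326,  0.03450412]), 'torque': array([-0.01309008,  0.01349369, -0.0177731 ]), 'finger_force': 0.0, 'opening': 85.25121463139726}
side 504.70814400024403 504.70814400024403 318.2814654620697 229.94945488859247 [[-0.9985, 0.0021, -0.0552, 592.1592], [0.0517, 0.3892, -0.9197, 1122.4311], [0.0196, -0.9211, -0.3887, 582.0851], [0.0, 0.0, 0.0, 1.0]]
top 440.5546271208424 440.5546271208424 318.42223831511023 241.92238906899055 [[0.0135, -0.9983, 0.0576, 462.564], [-0.9999, -0.0138, -0.0048, -77.6277], [0.0056, -0.0575, -0.9983, 1139.0502], [0.0, 0.0, 0.0, 1.0]]
```

View pics/top0.png

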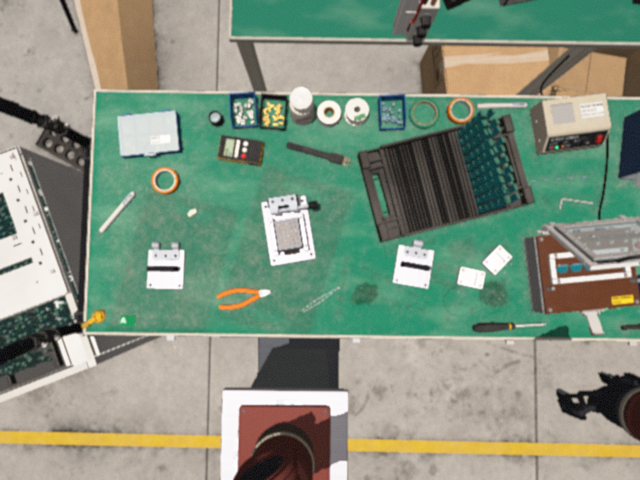

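View pics/side0.png

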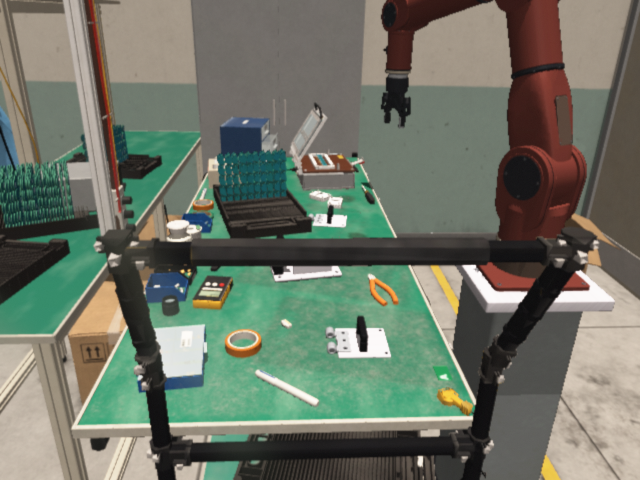

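The top view shows the right cover at (414,266) with one knuckle, the left one at (165,268) with two, the jig at (289,230) and its knob at (313,205). In the side view the wanted cover is at (328,217). A black rail hides most of the jig at (305,270).

```bash
cat > h.py <<'E'
import cv2,numpy as np
def load(n): return dict(np.load(n))
def cloud(d):
    v,u=np.mgrid[:480,:640]; z=d["range_z"]
    P=np.stack([(u-d["cx"])/d["fx"]*z,(v-d["cy"])/d["fy"]*z,z],-1)
    return P@d["T"][:3,:3].T+d["T"][:3,3]
E
python3 - <<'E'
from h import *
np.set_printoptions(precision=1,suppress=True)
t=load("top0.npz");P=cloud(t);im=t["img"];g=cv2.cvtColor(im,cv2.COLOR_RGB2GRAY);hsv=cv2.cvtColor(im,cv2.COLOR_RGB2HSV)
print("table z",np.median(P[300:320,140:200,2]))
def roi(name,u0,u1,v0,v1):
    p=P[v0:v1,u0:u1].reshape(-1,3);h=hsv[v0:v1,u0:u1].reshape(-1,3)
    nong=~((h[:,0]>60)&(h[:,0]<95)&(h[:,1]>90))
    print(name,"hist z",np.histogram(p[:,2],bins=np.arange(-5,85,5))[0])
    return p,h,nong
p,h,n=roi("cover",388,440,236,292)
m=n&(p[:,2]>2)&(p[:,2]<13);r=cv2.minAreaRect(p[m][:,:2].astype(np.float32));print("plate+knuckle",r)
m2=(p[:,2]>30);print("handle",m2.sum(),p[m2].mean(0),cv2.minAreaRect(p[m2][:,:2].astype(np.float32)))
p,h,n=roi("jig",255,328,185,270)
for a,b in((2,25),(40,50),(50,58),(58,70)):
    m=n&(p[:,2]>a)&(p[:,2]<b)
    if m.sum()>5: print(a,b,m.sum(),p[m].mean(0),cv2.minAreaRect(p[m][:,:2].astype(np.float32)))
A=cv2.resize(im[180:275,250:335],None,fx=6,fy=6,interpolation=cv2.INTER_CUBIC)[:,:,::-1]
B=cv2.resize(im[232:296,384:444],None,fx=6,fy=6,interpolation=cv2.INTER_CUBIC)[:,:,::-1]
C=np.zeros((600,800,3),np.uint8);B=cv2.resize(B,(280,299));C[:570,:510]=A;C[:299,515:795]=B
s=load("side0.npz")["img"][190:300,250:360,::-1];C[305:585,515:795]=cv2.resize(s,(280,280),interpolation=cv2.INTER_CUBIC)
cv2.imwrite("pics/crop0.png",C)
E
```

```text
table z 2.637459011699434
cover hist z [  80 1241 1118  199   43   22    3   13   21  105   51    0    0    0
    0    0    0]
plate+knuckle ((478.464599609375, -328.510009765625), (137.32852172851562, 128.88980102539062), 1.7149587869644165)
handle 206 [ 478.9 -299.4  128. ] ((502.9603271484375, -220.0488739013672), (283.93341064453125, 83.93102264404297), 89.36770629882812)
jig hist z [ 261 2376  676  911  144   45   73   63   17   92  224  444  370  240
  241    6    0]
2 25 2163 [551.5  -8.5   9.3] ((566.4613647460938, -11.459693908691406), (218.33090209960938, 186.84698486328125), 0.772566020488739)
40 50 316 [547.1  -6.1  46. ] ((558.0697021484375, -4.355873107910156), (118.21253204345703, 86.11558532714844), 10.27344799041748)
50 58 733 [549.1  -7.1  54.4] ((564.578857421875, -23.093185424804688), (114.94112396240234, 120.15382385253906), 6.611135005950928)
58 70 551 [613.6  -4.6  64. ] ((579.768310546875, -24.40996551513672), (125.56204223632812, 121.24336242675781), 10.751015663146973)
```

View pics/crop0.png

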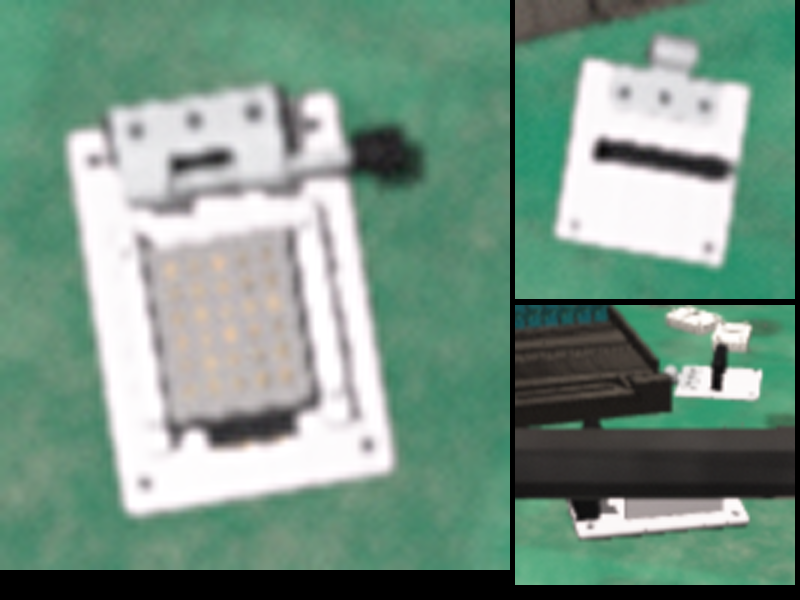

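The crop shows the jig with its knuckle gap at crop (202,160), the knob at (388,155) and the probe plate at about (235,330). On the right, the cover's handle bar is at (663,160) and its single knuckle at (675,52).

```bash
cat >> h.py <<'E'
def ray(d,uv,z):
    uv=np.atleast_2d(np.asarray(uv,float)); D=np.c_[(uv[:,0]-d["cx"])/d["fx"],(uv[:,1]-d["cy"])/d["fy"],np.ones(len(uv))]@d["T"][:3,:3].T
    o=d["T"][:3,3]; return o+D*((z-o[2])/D[:,2])[:,None]
def fit(d,mask,z,off=(0,0)):
    "largest blob: rectangle in world at height z, and centroid"
    n,l,st,c=cv2.connectedComponentsWithStats(mask.astype(np.uint8)); k=1+np.argmax(st[1:,4])
    v,u=np.nonzero(l==k); p=ray(d,np.c_[u+off[0],v+off[1]],z)
    q=p[:,:2].astype(np.float32); r=cv2.minAreaRect(q); q0=q.mean(0); w,e=np.linalg.eigh(np.cov((q-q0).T))
    print(" n",len(q),"rect c",np.round(r[0],1),"size",np.round(r[1],1),"ang",round(r[2],2),"centroid",np.round(q0,1),"px",(u.mean()+off[0]).round(1),(v.mean()+off[1]).round(1),"major ang",np.degrees(np.arctan2(e[1,1],e[0,1])).round(1)); return l==k
E
python3 - <<'E'
from h import *
t=load("top0.npz");P=cloud(t);hsv=cv2.cvtColor(t["img"],cv2.COLOR_RGB2HSV).astype(int);H,S,V=[hsv[...,i] for i in range(3)]
def sub(a,r): return a[r[2]:r[3],r[0]:r[1]]
r=(386,442,235,294);o=(r[0],r[2])
green=(H>55)&(H<100)&(S>80)
print("cover plate z6");m=fit(t,sub((S<60)&(V>190),r),6,o)
print("handle z44");r2=(398,434,255,278);m=fit(t,sub(V<90,r2),44,(r2[0],r2[2]));print("depth z",np.median(sub(P,r2)[m][:,2]))
r=(255,330,185,275);o=(r[0],r[2])
print("jig base white z~10");nb=sub(~green,r).astype(np.uint8)
fit(t,nb,10,o)
r3=(274,304,216,252)
print("probe z54");m=fit(t,sub((V<215)&(V>120)&(S<70),r3),54,(r3[0],r3[2]));print("depth",np.median(sub(P,r3)[m][:,2]))
r4=(308,322,198,213)
print("knob z56/66");
for z in(56,66):m=fit(t,sub(V<90,r4),z,(r4[0],r4[2]))
print("depth",np.median(sub(P,r4)[m][:,2]))
r5=(276,292,203,211)
print("gap");m=fit(t,sub(V<90,r5),56,(r5[0],r5[2]))
print("cover knuckle rough",ray(t,[(384+(675-515)/4.667,232+52/4.667)],15))
print(ray(t,[[399,244.9],[434.4,250.2],[428.4,289],[392.6,282.8]],6)[:,:2].round(1))
c=[(68,130),(338,92),(395,468),(130,517)]
print("base corners",ray(t,[[250+a/6,180+b/6] for a,b in c],10)[:,:2].round(1))
s=load("side0.npz");Q=cloud(s);V=s["img"].max(2)
m=(V<70)&(np.abs(Q[...,0]-490)<50)&(np.abs(Q[...,1]+296)<60)&(Q[...,2]>10)
print("side handle",m.sum(),Q[m].mean(0).round(1),np.percentile(Q[m][:,2],[5,50,95]))
E
```

```text
cover plate z6
 n 1223 rect c [ 469.8 -327.5] size [ 93.7 102.2] ang 80.93 centroid [ 467.9 -326.2] px 412.6 266.6 major ang 171.0
handle z44
 n 93 rect c [ 469.7 -323.8] size [70.2  8.6] ang 81.32 centroid [ 469.9 -323.4] px 414.9 265.7 major ang 81.0
depth z 44.785223389010525
jig base white z~10
 n 3588 rect c [568.8  -1.3] size [163.6 209.5] ang 89.65 centroid [560.3  -2.9] px 287.4 228.9 major ang -171.0
probe z54
 n 792 rect c [541.6  -8.4] size [82.5 69.7] ang 4.01 centroid [543.5  -7.4] px 288.0 234.1 major ang -172.1
depth 54.165530741486236
knob z56/66
 n 93 rect c [615.1 -69.4] size [22.4 27.2] ang 0.82 centroid [614.9 -70.4] px 313.9 205.6 major ang 64.8
 n 93 rect c [613.7 -69.5] size [22.2 27. ] ang 0.82 centroid [613.5 -70.4] px 313.9 205.6 major ang 64.8
depth 62.83938321303572
gap
 n 9 rect c [611.8   6. ] size [ 2.  19.9] ang 12.21 centroid [611.7   5.9] px 283.0 206.4 major ang 100.4
cover knuckle rough [[ 527.78655857 -338.54824377   15.        ]]
[[ 523.1 -290.9]
 [ 510.7 -382.2]
 [ 410.9 -366.7]
 [ 425.5 -274.7]]
base corners [[629.6  65.6]
 [647.7 -50.2]
 [486.3 -77. ]
 [463.9  35.7]]
side handle 78 [ 484.2 -290.1   33.6] [13.98733432 36.52305305 46.1703667 ]
```

The measurements agree with each other. The cover handle is at about (470,-324), yaw about -9°, top z about 44. The jig yaw is about 9.7° with its origin near (543,-8). The knob is at about (614.5,-70.5), so the pin is about 4 mm out. Next I move over the knob.

```bash
cat > go.py <<'E'
import sys,numpy as np
from rig import *
from scipy.spatial.transform import Rotation as R
def plan(p,yaw_y):
    "target TCP, heading (deg) of tool y; prints shift/turn in jog units"
    s=sense(); q=s["tcp_rot"]; r=R.from_quat([q[1],q[2],q[3],q[0]])
    a=np.radians(yaw_y); y=np.array([np.cos(a),np.sin(a),0]); z=np.array([0,0,-1.]); T=R.from_matrix(np.c_[np.cross(y,z),y,z])
    m=r.as_matrix(); print("t",round(s["time_s"],2),"pos",s["ee_pos"].round(1),"yaw_y",np.degrees(np.arctan2(m[1,1],m[0,1])).round(2),"F",s["contact_force"].round(1),"open",round(s["opening"],1),"ff",round(s["finger_force"],1))
    print("shift",(r.inv().apply(np.array(p)-s["ee_pos"])/200).round(4),"turn",((r.inv()*T).as_rotvec()/2).round(4))
if __name__=="__main__":
    a=[float(x) for x in sys.argv[1:]]; plan(a[:3],a[3])
E
python3 go.py 615 -72 150 9.7
```

```text
t 0.1 pos [ 235.4 -605.4  230.5] yaw_y -68.75 F [ 0.3  0.7 -0.4] open 85.3 ff 0.0
shift [ 2.7357 -1.7976  0.4049] turn [-6.000e-04 -5.000e-04 -6.846e-01]
```

>>> {"op": "jog_arm", "data": {
  "deltas": [
    [[0.25,-0.165,0,0,0,-0.07],[0.5,-0.33,0,0,0,-0.15],[0.75,-0.5,0,0,0,-0.23],[1,-0.66,0,0,0,-0.3]]
  ],
  "fingers": -1,
  "squeeze": 60
}}

```text
time_s: 0.6
ee_pos: [374.8, -408.4, 231.1]
tcp_rot: [-0.0, 0.883, 0.469, -0.0]
contact_force: [0.6, -0.4, 0.2]
opening: 85.1
finger_force: 0.0
```

```bash
python3 go.py 615 -72 150 9.7
```

```text
t 0.6 pos [ 374.8 -408.4  231.1] yaw_y -34.1 F [ 0.6 -0.4  0.2] open 85.1 ff 0.0
shift [2.0662 0.0517 0.4054] turn [-2.000e-04 -0.000e+00 -3.822e-01]
```

>>> {"op": "jog_arm", "data": {
  "deltas": [
    [[0.25,0,0,0,0,-0.06],[0.5,0,0,0,0,-0.13],[0.75,0,0,0,0,-0.2],[1,0.02,0,0,0,-0.27]]
  ]
}}

```text
time_s: 1.1
ee_pos: [490.8, -246.0, 231.2]
tcp_rot: [-0.0, 0.726, 0.687, -0.0]
contact_force: [0.5, -1.1, -0.6]
opening: 85.4
finger_force: 0.0
```

```bash
python3 go.py 615 -72 150 9.7
```

```text
t 1.1 pos [ 490.8 -246.   231.2] yaw_y -3.18 F [ 0.5 -1.1 -0.6] open 85.4 ff 0.0
shift [0.9032 0.572  0.4057] turn [-0.0002  0.     -0.1124]
```

>>> {"op": "jog_arm", "data": {
  "deltas": [
    [[0.23,0.14,0.1,0,0,-0.03],[0.45,0.28,0.2,0,0,-0.06],[0.68,0.43,0.3,0,0,-0.09],[0.9,0.57,0.4,0,0,-0.112],[0.9,0.57,0.4,0,0,-0.112]]
  ]
}}

```text
time_s: 1.72
ee_pos: [615.2, -69.1, 148.9]
tcp_rot: [-0.002, 0.644, 0.765, 0.0]
contact_force: [-0.6, 0.4, 1.0]
opening: 85.6
finger_force: 0.0
```

```bash
python3 go.py 615 -72 37 9.7
python3 - <<'E'
from rig import *
import cv2
d=snapshot("top");cv2.imwrite("pics/a.png",cv2.resize(d["img"][170:275,240:345,::-1],None,fx=5,fy=5,interpolation=cv2.INTER_CUBIC))
E
```

```text
t 1.73 pos [615.2 -69.1 148.9] yaw_y 9.82 F [-0.6  0.4  1. ] open 85.6 ff 0.0
shift [-0.0163 -0.0022  0.5594] turn [-0.0012 -0.002   0.0011]
```

View pics/a.png

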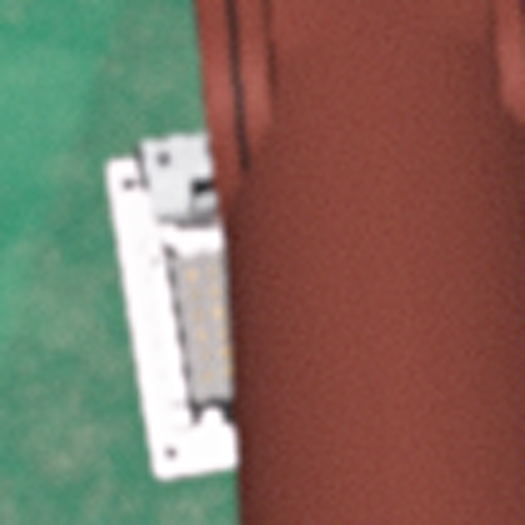

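The arm hides the knob from above, and only the jig's left half is visible. I'll descend on the measured position.

>>> {"op": "jog_arm", "data": {
  "deltas": [
    [[-0.01,0,0.15,0,0,0],[-0.014,0,0.3,0,0,0],[-0.014,0,0.45,0,0,0],[-0.014,0,0.56,0,0,0],[-0.014,0,0.56,0,0,0]]
  ]
}}

```text
time_s: 2.4
ee_pos: [613.7, -78.9, 38.0]
tcp_rot: [-0.001, 0.648, 0.762, -0.001]
contact_force: [0.2, 0.3, 0.1]
opening: 85.2
finger_force: 0.0
```

>>> {"op": "jog_arm", "data": {
  "deltas": [
    [[0,0,0,0,0,0],[0,0,0,0,0,0],[0,0,0,0,0,0],[0,0,0,0,0,0],[0,0,0,0,0,0]]
  ],
  "fingers": 1,
  "squeeze": 40
}}

```text
time_s: 3.02
ee_pos: [619.5, -77.0, 41.0]
tcp_rot: [0.003, 0.647, 0.763, 0.003]
contact_force: [14.2, 0.3, -5.9]
opening: 17.8
finger_force: 39.2
```

```bash
python3 go.py 615 -72 37 9.7
```

```text
t 3.02 pos [619.5 -77.   41. ] yaw_y 9.41 F [14.2  0.3 -5.9] open 17.8 ff 39.2
shift [ 0.0282 -0.0182  0.02  ] turn [ 0.0043  0.0004 -0.0025]
```

>>> {"op": "jog_arm", "data": {
  "deltas": [
    [[0,0.028,0.015,0,0,0],[0,0.028,0.015,0,0,0],[0,0.028,0.015,0,0,0]]
  ]
}}

```text
time_s: 3.4
ee_pos: [620.4, -76.9, 39.7]
tcp_rot: [0.0, 0.647, 0.763, -0.001]
contact_force: [-18.0, -0.8, 33.7]
opening: 17.7
finger_force: 42.2
```

```bash
python3 go.py 615 -72 37 9.7
```

```text
t 3.4 pos [620.4 -76.9  39.7] yaw_y 9.39 F [-18.   -0.8  33.7] open 17.7 ff 42.2
shift [ 0.0287 -0.0226  0.0135] turn [-0.0006  0.0008 -0.0027]
```

>>> {"op": "jog_arm", "data": {
  "deltas": [
    [[0,-0.015,-0.014,0,0,0],[-0.06,-0.015,-0.014,0,0,0],[-0.12,-0.015,-0.014,0,0,0],[-0.18,-0.015,-0.014,0,0,0],[-0.21,-0.015,-0.014,0,0,0]]
  ]
}}

```text
time_s: 4.03
ee_pos: [627.0, -117.8, 40.7]
tcp_rot: [0.001, 0.647, 0.763, 0.002]
contact_force: [4.8, 3.8, 5.5]
opening: 17.7
finger_force: 40.4
```

>>> {"op": "jog_arm", "data": {
  "deltas": [
    [[0,0,0,0,0,0],[-0.01,0,0,0,0,0],[-0.02,0,0,0,0,0],[-0.03,0,0,0,0,0],[-0.03,0,0,0,0,0]]
  ]
}}

```text
time_s: 4.65
ee_pos: [628.0, -123.3, 40.7]
tcp_rot: [0.001, 0.646, 0.763, 0.002]
contact_force: [4.5, 2.5, 4.9]
opening: 17.8
finger_force: 40.4
```

```bash
python3 go.py 615 -72 37 9.7
```

```text
t 4.65 pos [ 628.  -123.3   40.7] yaw_y 9.44 F [4.5 2.5 4.9] open 17.8 ff 40.4
shift [ 0.2636 -0.0221  0.0184] turn [ 0.0023 -0.0001 -0.0022]
```

>>> {"op": "jog_arm", "data": {
  "deltas": [
    [[-0.01,0,0,0,0,0],[-0.02,0,0,0,0,0],[-0.03,0,0,0,0,0],[-0.03,0,0,0,0,0]]
  ]
}}

```text
time_s: 5.15
ee_pos: [628.3, -124.6, 40.5]
tcp_rot: [-0.001, 0.645, 0.764, 0.003]
contact_force: [0.8, 14.3, 8.2]
opening: 17.6
finger_force: 40.3
```

```bash
python3 go.py 615 -72 37 9.7
```

```text
t 5.15 pos [ 628.3 -124.6   40.5] yaw_y 9.63 F [ 0.8 14.3  8.2] open 17.6 ff 40.3
shift [ 0.2704 -0.0217  0.0189] turn [ 0.0017 -0.0025 -0.0006]
```

>>> {"op": "jog_arm", "data": {
  "deltas": [
    [[0.01,0,-0.02,0,0,0],[0.01,0,-0.02,0,0,0],[0.01,0,-0.02,0,0,0],[0.01,0,-0.02,0,0,0],[0.01,0,-0.02,0,0,0]]
  ],
  "fingers": -1
}}

```text
time_s: 5.78
ee_pos: [626.3, -128.6, 43.0]
tcp_rot: [-0.0, 0.647, 0.763, -0.0]
contact_force: [-0.1, -0.1, -0.7]
opening: 85.3
finger_force: 0.0
```

>>> {"op": "jog_arm", "data": {
  "deltas": [
    [[0,0,-0.15,0,0,0],[0,0,-0.4,0,0,0],[0,0,-0.6,0,0,0],[0,0,-0.6,0,0,0]]
  ]
}}

```text
time_s: 6.28
ee_pos: [628.5, -128.5, 167.1]
tcp_rot: [0.003, 0.647, 0.763, 0.001]
contact_force: [0.8, 0.2, -1.8]
opening: 85.9
finger_force: 0.0
```

```bash
python3 go.py 473 -325 120 -9.2
```

```text
t 6.28 pos [ 628.5 -128.5  167.1] yaw_y 9.38 F [ 0.8  0.2 -1.8] open 85.9 ff 0.0
shift [-0.8421 -0.9285  0.2319] turn [0.0031 0.0007 0.1622]
```

>>> {"op": "jog_arm", "data": {
  "deltas": [
    [[-0.2,-0.22,0,0,0,0.04],[-0.42,-0.46,0.05,0,0,0.08],[-0.63,-0.7,0.1,0,0,0.12],[-0.84,-0.93,0.15,0,0,0.162],[-0.84,-0.93,0.23,0,0,0.162]]
  ]
}}

```text
time_s: 6.9
ee_pos: [466.3, -329.4, 116.2]
tcp_rot: [0.0, 0.764, 0.645, -0.001]
contact_force: [0.7, 0.9, 0.3]
opening: 85.3
finger_force: 0.0
```

>>> {"op": "jog_arm", "data": {
  "deltas": [
    [[0,0,0,0,0,0],[0,0,0,0,0,0]]
  ]
}}

```text
time_s: 7.15
ee_pos: [471.6, -322.8, 117.2]
tcp_rot: [-0.0, 0.76, 0.649, 0.0]
contact_force: [-0.3, -0.8, -0.0]
opening: 85.2
finger_force: 0.0
```

```bash
python3 go.py 473 -325 17 -9.2
python3 - <<'E'
from rig import *
import cv2,numpy as np
d=snapshot("top");np.savez("top1.npz",**d);a=cv2.resize(d["img"][170:270,250:340,::-1],(405,450),interpolation=cv2.INTER_CUBIC)
s=snapshot("side");np.savez("side1.npz",**s);b=cv2.resize(s["img"][180:240,295:355,::-1],(390,390),interpolation=cv2.INTER_CUBIC)
c=np.zeros((450,800,3),np.uint8);c[:,:405]=a;c[:390,410:]=b;cv2.imwrite("pics/b.png",c)
E
```

```text
t 7.15 pos [ 471.6 -322.8  117.2] yaw_y -9.01 F [-0.3 -0.8 -0. ] open 85.2 ff 0.0
shift [-0.0101  0.0085  0.5011] turn [ 0.0001 -0.0004  0.0017]
```

View pics/b.png

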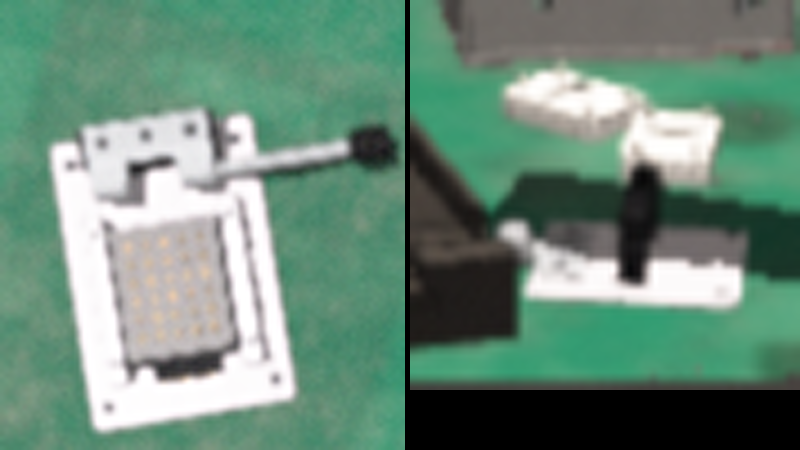

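The pin is fully out: knob at crop (372,147), gap clear at (157,175). The gripper hovers over the cover, whose handle shows in the side crop at (640,220). Now I go down and grip.

>>> {"op": "jog_arm", "data": {
  "deltas": [
    [[0,0,0.12,0,0,0],[-0.005,0.004,0.28,0,0,0],[-0.01,0.008,0.42,0,0,0],[-0.01,0.008,0.49,0,0,0],[-0.01,0.008,0.5,0,0,0]]
  ]
}}

```text
time_s: 7.88
ee_pos: [471.8, -326.0, 16.8]
tcp_rot: [-0.0, 0.761, 0.649, 0.0]
contact_force: [0.1, -0.1, 1.4]
opening: 85.3
finger_force: 0.0
```

>>> {"op": "jog_arm", "data": {
  "deltas": [
    [[0,0,0,0,0,0],[0,0,0,0,0,0],[0,0,0,0,0,0],[0,0,0,0,0,0],[0,0,0,0,0,0]]
  ],
  "fingers": 1,
  "squeeze": 30
}}

```text
time_s: 8.5
ee_pos: [471.6, -326.9, 17.6]
tcp_rot: [0.0, 0.761, 0.648, -0.0]
contact_force: [-2.4, 1.1, 5.6]
opening: 13.4
finger_force: 30.9
```

```bash
python3 go.py 473 -325 17 -9.2
python3 - <<'E'
from h import *
t=load("top1.npz");hsv=cv2.cvtColor(t["img"],cv2.COLOR_RGB2HSV).astype(int);S,V=hsv[...,1],hsv[...,2]
def f(r,m,z): fit(t,m[r[2]:r[3],r[0]:r[1]],z,(r[0],r[2]))
print("knob");f((327,340,194,212),V<90,56);f((327,340,194,212),V<90,62)
print("gap",ray(t,[(284.9,208.5)],56).round(1))
c=[(52,148),(250,117),(297,394),(97,430)]
B=ray(t,[[250+a/4.5-.5,170+b/4.5-.5] for a,b in c],12)[:,:2];print("base",B.round(1),"ctr",B.mean(0).round(1))
p=[(105,228),(222,210),(240,345),(127,363)]
B=ray(t,[[250+a/4.5-.5,170+b/4.5-.5] for a,b in p],54)[:,:2];print("probe",B.round(1),"ctr",B.mean(0).round(1))
r=(262,312,195,262);m=((V<225)&(V>130)&(S<60)).astype(np.uint8)
E
```

```text
t 8.5 pos [ 471.6 -326.9   17.6] yaw_y -9.18 F [-2.4  1.1  5.6] open 13.4 ff 30.9
shift [0.0103 0.0054 0.0029] turn [0.0001 0.0001 0.0002]
knob
 n 86 rect c [ 623.2 -115.1] size [22.4 24.8] ang 0.82 centroid [ 623.4 -116.1] px 332.4 202.5 major ang 57.6
 n 86 rect c [ 622.3 -114.9] size [22.3 24.6] ang 0.82 centroid [ 622.5 -115.9] px 332.4 202.5 major ang 57.6
gap [[606.6   1.2  56. ]]
base [[627.4  66. ]
 [646.9 -47. ]
 [488.7 -76.1]
 [466.7  37.1]] ctr [557.4  -5. ]
probe [[577.5  30.6]
 [588.3 -33.5]
 [514.1 -44.6]
 [503.4  17.1]] ctr [545.8  -7.6]
```

>>> {"op": "jog_arm", "data": {
  "deltas": [
    [[0,0,0,0,0,0],[0,0,-0.1,0,0,0],[0,0,-0.3,0,0,0],[0,0,-0.55,0,0,0],[0,0,-0.8,0,0,0]]
  ],
  "fingers": 1,
  "squeeze": 100
}}

```text
time_s: 9.12
ee_pos: [471.3, -326.2, 179.4]
tcp_rot: [-0.0, 0.761, 0.648, 0.0]
contact_force: [0.7, -1.0, -3.3]
opening: 12.3
finger_force: 97.8
```

```bash
python3 go.py 547.8 -9.3 150 9.7
```

```text
t 9.12 pos [ 471.3 -326.2  179.4] yaw_y -9.15 F [ 0.7 -1.  -3.3] open 12.3 ff 97.8
shift [1.6253 0.1255 0.1476] turn [ 0.000e+00 -1.000e-04 -1.645e-01]
```

>>> {"op": "jog_arm", "data": {
  "deltas": [
    [[0.2,0,0,0,0,-0.03],[0.4,0,0,0,0,-0.06],[0.6,0,0,0,0,-0.09],[0.8,0.04,0,0,0,-0.13],[1,0.08,0.05,0,0,-0.165]]
  ]
}}

```text
time_s: 9.75
ee_pos: [519.5, -128.3, 166.8]
tcp_rot: [-0.0, 0.642, 0.766, -0.0]
contact_force: [0.2, -0.0, -3.8]
opening: 12.3
finger_force: 98.0
```

```bash
python3 go.py 547.8 -9.3 150 9.7
```

```text
t 9.75 pos [ 519.5 -128.3  166.8] yaw_y 10.08 F [ 0.2 -0.  -3.8] open 12.3 ff 98.0
shift [0.561  0.2433 0.0841] turn [-0.0001 -0.0001  0.0033]
```

>>> {"op": "jog_arm", "data": {
  "deltas": [
    [[0.15,0.06,0.02,0,0,0],[0.35,0.15,0.05,0,0,0],[0.5,0.22,0.1,0,0,0],[0.55,0.24,0.15,0,0,0],[0.55,0.24,0.2,0,0,0]]
  ]
}}

```text
time_s: 10.38
ee_pos: [547.3, -13.6, 126.0]
tcp_rot: [-0.001, 0.643, 0.766, -0.0]
contact_force: [-0.2, -0.2, -2.5]
opening: 12.4
finger_force: 98.0
```

>>> {"op": "jog_arm", "data": {
  "deltas": [
    [[0,0,0.05,0,0,0],[0,0,0.1,0,0,0],[0,0,0.1,0,0,0],[0,0,0.1,0,0,0]]
  ]
}}

```text
time_s: 10.88
ee_pos: [548.1, -15.5, 107.4]
tcp_rot: [0.0, 0.645, 0.764, 0.0]
contact_force: [-0.1, 0.8, -2.4]
opening: 12.4
finger_force: 98.0
```

```bash
python3 go.py 547.8 -9.3 90 9.7
python3 - <<'E'
from rig import *
import cv2,numpy as np
d=snapshot("top");np.savez("top2.npz",**d);a=cv2.resize(d["img"][175:275,245:335,::-1],(405,450),interpolation=cv2.INTER_CUBIC)
s=snapshot("side");np.savez("side2.npz",**s);b=cv2.resize(s["img"][190:310,250:370,::-1],(390,390),interpolation=cv2.INTER_CUBIC)
c=np.zeros((450,800,3),np.uint8);c[:,:405]=a;c[:390,410:]=b;cv2.imwrite("pics/c.png",c)
E
```

```text
t 10.88 pos [548.1 -15.5 107.4] yaw_y 9.71 F [-0.1  0.8 -2.4] open 12.4 ff 98.0
shift [0.0311 0.0036 0.087 ] turn [0.0002 0.     0.0001]
```

View pics/c.png

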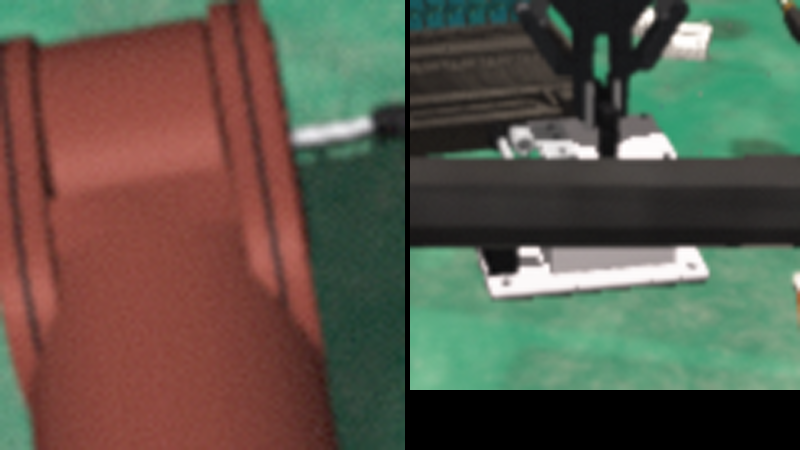

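The arm hides the fit from above. The side view shows the cover level in the grip over the jig. I go on by feel.

>>> {"op": "jog_arm", "data": {
  "deltas": [
    [[0.015,0,0.03,0,0,0],[0.031,0.003,0.07,0,0,0],[0.031,0.003,0.1,0,0,0],[0.031,0.003,0.1,0,0,0]]
  ]
}}

```text
time_s: 11.48
ee_pos: [547.0, -8.9, 86.3]
tcp_rot: [-0.001, 0.644, 0.765, -0.0]
contact_force: [-0.2, -0.1, -2.8]
opening: 12.0
finger_force: 98.0
```

```bash
python3 go.py 547.8 -9.3 76 9.7
```

```text
t 11.47 pos [547.   -8.9  86.3] yaw_y 9.76 F [-0.2 -0.1 -2.8] open 12.0 ff 98.0
shift [-0.0025  0.0035  0.0517] turn [-0.0006 -0.0002  0.0005]
```

>>> {"op": "jog_arm", "data": {
  "deltas": [
    [[0,0.003,0.01,0,0,0],[0,0.003,0.02,0,0,0],[0,0.003,0.03,0,0,0],[0,0.003,0.042,0,0,0],[0,0.003,0.042,0,0,0]]
  ]
}}

```text
time_s: 12.1
ee_pos: [548.6, -8.0, 79.3]
tcp_rot: [0.0, 0.644, 0.765, 0.001]
contact_force: [-1.1, 2.8, 1.7]
opening: 12.1
finger_force: 98.6
```

```bash
python3 go.py 547.8 -9.3 76 9.7; python3 -c "
from rig import *;print(sense()['torque'].round(2))"
```

```text
t 12.1 pos [548.6  -8.   79.3] yaw_y 9.79 F [-1.1  2.8  1.7] open 12.1 ff 98.6
shift [-0.0055 -0.0051  0.0163] turn [ 0.0007 -0.0003  0.0007]
[ 0.68 -0.07  0.15]
```

A light contact pushes the tool to +y, so the knuckle is riding the right knuckle's bevel. I shift left about 2 mm and go on down.

>>> {"op": "jog_arm", "data": {
  "deltas": [
    [[0.01,0,0,0,0,0],[0.01,0,0.01,0,0,0],[0.01,0,0.02,0,0,0],[0.01,0,0.02,0,0,0]]
  ]
}}

```text
time_s: 12.6
ee_pos: [547.5, -7.1, 74.3]
tcp_rot: [-0.0, 0.645, 0.765, -0.0]
contact_force: [-0.1, 0.6, -3.4]
opening: 12.2
finger_force: 98.0
```

```bash
python3 go.py 547.8 -9.3 63.6 9.7; python3 -c "
from rig import *;print(sense()['torque'].round(2))"
```

```text
t 12.6 pos [547.5  -7.1  74.3] yaw_y 9.73 F [-0.1  0.6 -3.4] open 12.2 ff 98.0
shift [-0.011  -0.0001  0.0535] turn [-0.0004 -0.0001  0.0002]
[ 0.03  0.05 -0.02]
```

>>> {"op": "jog_arm", "data": {
  "deltas": [
    [[0,0,0.012,0,0,0],[0,0,0.024,0,0,0],[0,0,0.036,0,0,0],[0,0,0.045,0,0,0],[0,0,0.045,0,0,0]]
  ]
}}

```text
time_s: 13.22
ee_pos: [548.1, -8.2, 68.3]
tcp_rot: [0.001, 0.645, 0.764, -0.001]
contact_force: [2.3, -2.4, 1.5]
opening: 12.3
finger_force: 98.4
```

```bash
python3 go.py 547.8 -9.3 63.6 9.7; python3 -c "
from rig import *;print(sense()['torque'].round(2))"
```

```text
t 13.22 pos [548.1  -8.2  68.3] yaw_y 9.68 F [ 2.3 -2.4  1.5] open 12.3 ff 98.4
shift [-0.005  -0.0026  0.0237] turn [ 0.0003  0.0014 -0.0002]
[-0.42  0.27  0.22]
```

>>> {"op": "jog_arm", "data": {
  "deltas": [
    [[-0.004,0.001,0.008,0,0,0],[-0.004,0.001,0.016,0,0,0],[-0.004,0.001,0.024,0,0,0],[-0.004,0.001,0.03,0,0,0],[-0.004,0.001,0.03,0,0,0]]
  ]
}}

```text
time_s: 13.85
ee_pos: [548.7, -7.7, 63.6]
tcp_rot: [0.001, 0.644, 0.765, -0.0]
contact_force: [-18.5, -2.6, 41.4]
opening: 12.2
finger_force: 104.6
```

```bash
python3 go.py 547.8 -9.3 63.6 9.7; python3 -c "
from rig import *;print(sense()['torque'].round(2))"
```

```text
t 13.85 pos [548.7  -7.7  63.6] yaw_y 9.76 F [-18.5  -2.6  41.4] open 12.2 ff 104.6
shift [-0.007  -0.006  -0.0001] turn [0.0005 0.0011 0.0005]
[-0.23  3.89  0.23]
```

It is at seating height with Fz about 41 N, and pushed -x with about 18 N, so it leans on the jamb about 1.1 mm too far back. I ease off and shift forward.

>>> {"op": "jog_arm", "data": {
  "deltas": [
    [[0,0,-0.008,0,0,0],[0,-0.006,-0.01,0,0,0],[0,-0.01,-0.008,0,0,0],[0,-0.01,-0.008,0,0,0]]
  ]
}}

```text
time_s: 14.35
ee_pos: [548.7, -7.7, 63.7]
tcp_rot: [0.002, 0.644, 0.765, 0.002]
contact_force: [0.1, -0.0, 13.9]
opening: 11.9
finger_force: 100.5
```

```bash
python3 go.py 547.8 -9.3 63.6 9.7; python3 -c "
from rig import *;print(sense()['torque'].round(2))"
```

```text
t 14.35 pos [548.7  -7.7  63.7] yaw_y 9.77 F [ 0.1 -0.  13.9] open 11.9 ff 100.5
shift [-0.0073 -0.0057  0.0005] turn [0.0026 0.0005 0.0006]
[0.07 0.09 0.22]
```

>>> {"op": "jog_arm", "data": {
  "deltas": [
    [[0,0.006,-0.004,0,0,0],[0,0.012,-0.004,0,0,0],[0,0.018,-0.004,0,0,0],[0,0.018,-0.004,0,0,0]]
  ]
}}

```text
time_s: 14.85
ee_pos: [548.7, -7.7, 63.6]
tcp_rot: [-0.0, 0.644, 0.765, -0.001]
contact_force: [-14.4, -0.8, 23.8]
opening: 12.2
finger_force: 101.8
```

```bash
python3 go.py 547.8 -9.3 63.6 9.7
```

```text
t 14.85 pos [548.7  -7.7  63.6] yaw_y 9.76 F [-14.4  -0.8  23.8] open 12.2 ff 101.8
shift [-0.0072 -0.0056  0.0003] turn [-0.0012  0.0006  0.0005]
```

It doesn't move under a 14 N push, so the knuckle is at the jamb stop, 1.5 mm past alignment. I lift slightly, set it about 1.3 mm forward, then press again.

>>> {"op": "jog_arm", "data": {
  "deltas": [
    [[0,-0.018,-0.02,0,0,0],[0,-0.025,-0.024,0,0,0],[0,-0.025,-0.024,0,0,0],[0,-0.025,-0.024,0,0,0],[0,-0.025,-0.024,0,0,0]]
  ]
}}

```text
time_s: 15.48
ee_pos: [545.8, -7.8, 67.4]
tcp_rot: [0.001, 0.644, 0.765, 0.001]
contact_force: [4.0, 2.8, 4.1]
opening: 12.3
finger_force: 99.2
```

```bash
python3 go.py 547.35 -7.9 63.6 9.7
```

```text
t 15.47 pos [545.8  -7.8  67.4] yaw_y 9.75 F [4.  2.8 4.1] open 12.3 ff 99.2
shift [-0.0018  0.0076  0.0191] turn [ 0.001  -0.0001  0.0005]
```

>>> {"op": "jog_arm", "data": {
  "deltas": [
    [[0,0.007,0,0,0,0],[0,0.007,0.008,0,0,0],[0,0.007,0.016,0,0,0],[0,0.007,0.024,0,0,0],[0,0.007,0.024,0,0,0]]
  ]
}}

```text
time_s: 16.1
ee_pos: [545.9, -7.8, 63.7]
tcp_rot: [-0.0, 0.644, 0.765, -0.001]
contact_force: [-6.9, 1.7, 24.3]
opening: 12.5
finger_force: 102.1
```

```bash
python3 go.py 547.35 -7.9 63.6 9.7
```

```text
t 16.1 pos [545.9  -7.8  63.7] yaw_y 9.75 F [-6.9  1.7 24.3] open 12.5 ff 102.1
shift [-0.0016  0.007   0.0003] turn [-0.0004  0.0003  0.0004]
```

Friction masks the stop, so I find the jamb properly with the cover lifted just clear of the probe plate.

>>> {"op": "jog_arm", "data": {
  "deltas": [
    [[0,0,-0.03,0,0,0],[0,0,-0.052,0,0,0],[0,0.01,-0.052,0,0,0],[0,0.02,-0.052,0,0,0],[0,0.02,-0.052,0,0,0]]
  ]
}}

```text
time_s: 16.73
ee_pos: [548.7, -7.5, 71.5]
tcp_rot: [-0.001, 0.645, 0.765, -0.001]
contact_force: [-5.1, 1.1, -0.1]
opening: 12.0
finger_force: 98.7
```

```bash
python3 go.py 547.35 -7.9 63.6 9.7
```

```text
t 16.73 pos [548.7  -7.5  71.5] yaw_y 9.74 F [-5.1  1.1 -0.1] open 12.0 ff 98.7
shift [-0.0007 -0.0067  0.0397] turn [-0.0017 -0.0002  0.0003]
```

>>> {"op": "jog_arm", "data": {
  "deltas": [
    [[0,0.01,0,0,0,0],[0,0.01,0,0,0,0],[0,0.01,0,0,0,0]]
  ]
}}

```text
time_s: 17.1
ee_pos: [548.6, -7.6, 71.3]
tcp_rot: [-0.002, 0.645, 0.765, -0.003]
contact_force: [-14.2, -0.3, 8.6]
opening: 12.2
finger_force: 99.8
```

```bash
python3 go.py 547.35 -7.9 63.6 9.7
```

```text
t 17.1 pos [548.6  -7.6  71.3] yaw_y 9.73 F [-14.2  -0.3   8.6] open 12.2 ff 99.8
shift [-0.0005 -0.0064  0.0387] turn [-0.0038 -0.      0.0003]
```

>>> {"op": "jog_arm", "data": {
  "deltas": [
    [[0,-0.019,0,0,0,0],[0,-0.019,0,0,0,0],[0,-0.019,0,0,0,0],[0,-0.019,0,0,0,0]]
  ]
}}

```text
time_s: 17.6
ee_pos: [548.1, -7.6, 72.2]
tcp_rot: [-0.0, 0.645, 0.765, -0.0]
contact_force: [-1.3, 1.4, -2.9]
opening: 12.2
finger_force: 98.1
```

```bash
python3 go.py 547.25 -7.8 63.6 9.7
```

```text
t 17.6 pos [548.1  -7.6  72.2] yaw_y 9.74 F [-1.3  1.4 -2.9] open 12.2 ff 98.1
shift [-0.0001 -0.0041  0.043 ] turn [-0.0004 -0.0001  0.0003]
```

>>> {"op": "jog_arm", "data": {
  "deltas": [
    [[0,-0.0045,0,0,0,0],[0,-0.0045,0,0,0,0],[0,-0.0045,0,0,0,0]]
  ]
}}

```text
time_s: 17.98
ee_pos: [547.6, -7.7, 72.6]
tcp_rot: [0.0, 0.644, 0.765, 0.0]
contact_force: [0.9, 2.3, -4.6]
opening: 12.5
finger_force: 98.0
```

```bash
python3 go.py 547.25 -7.8 63.6 9.7
```

```text
t 17.98 pos [547.6  -7.7  72.6] yaw_y 9.75 F [ 0.9  2.3 -4.6] open 12.5 ff 98.0
shift [-0.0003 -0.002   0.0451] turn [ 0.0002 -0.      0.0004]
```

>>> {"op": "jog_arm", "data": {
  "deltas": [
    [[0.003,-0.002,0.012,0,0,0],[0.003,-0.002,0.024,0,0,0],[0.003,-0.002,0.036,0,0,0],[0.003,-0.002,0.046,0,0,0],[0.003,-0.002,0.053,0,0,0]]
  ]
}}

```text
time_s: 18.6
ee_pos: [547.7, -7.6, 63.6]
tcp_rot: [0.001, 0.645, 0.764, 0.0]
contact_force: [-10.7, -0.8, 30.0]
opening: 12.5
finger_force: 103.2
```

>>> {"op": "jog_arm", "data": {
  "deltas": [
    [[0,0,0,0,0,0],[0,0,0,0,0,0]]
  ]
}}

```text
time_s: 18.85
ee_pos: [547.7, -7.6, 63.7]
tcp_rot: [0.001, 0.645, 0.764, 0.0]
contact_force: [-6.5, -1.2, 18.9]
opening: 12.2
finger_force: 101.4
```

```bash
python3 go.py 547.25 -7.8 63.6 9.7
python3 - <<'E'
from rig import *
import cv2,numpy as np
d=snapshot("top");s=snapshot("side")
a=cv2.resize(d["img"][175:275,245:345,::-1],(400,400));b=cv2.resize(s["img"][190:310,250:370,::-1],(400,400),interpolation=cv2.INTER_CUBIC)
cv2.imwrite("pics/d.png",np.hstack([a,b]))
E
```

```text
t 18.85 pos [547.7  -7.6  63.7] yaw_y 9.72 F [-6.5 -1.2 18.9] open 12.2 ff 101.4
shift [-0.0008 -0.0025  0.0003] turn [0.0007 0.0006 0.0002]
```

View pics/d.png

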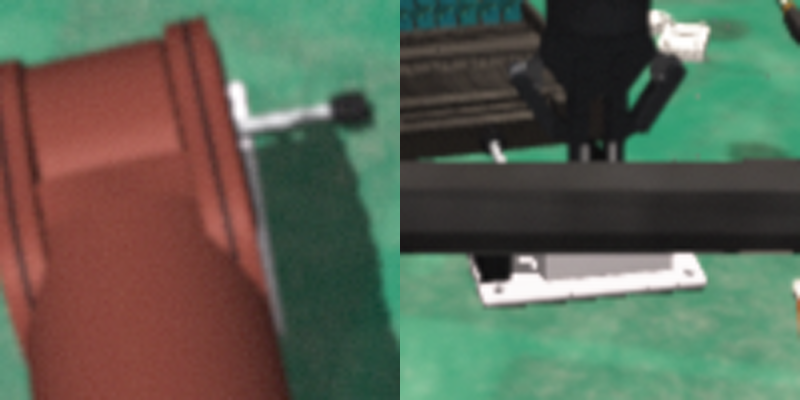

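The pin is still out (knob at (350,108)) and the cover is down at seating height. One small forward correction of about 0.4 mm centres the bores between the two estimates.

>>> {"op": "jog_arm", "data": {
  "deltas": [
    [[0,0,-0.02,0,0,0],[0,-0.004,-0.038,0,0,0],[0,-0.004,-0.038,0,0,0],[0,-0.004,-0.038,0,0,0]]
  ]
}}

```text
time_s: 19.45
ee_pos: [546.5, -7.4, 69.6]
tcp_rot: [0.0, 0.645, 0.765, 0.0]
contact_force: [3.4, -0.7, 3.0]
opening: 12.1
finger_force: 99.0
```

```bash
python3 go.py 547.3 -7.7 63.6 9.7
```

```text
t 19.45 pos [546.5  -7.4  69.6] yaw_y 9.73 F [ 3.4 -0.7  3. ] open 12.1 ff 99.0
shift [-0.002   0.0035  0.0302] turn [0.0004 0.     0.0003]
```

>>> {"op": "jog_arm", "data": {
  "deltas": [
    [[-0.001,0.004,-0.006,0,0,0],[-0.001,0.004,0.008,0,0,0],[-0.001,0.004,0.02,0,0,0],[-0.001,0.004,0.031,0,0,0],[-0.001,0.004,0.038,0,0,0]]
  ]
}}

```text
time_s: 20.08
ee_pos: [546.6, -7.5, 63.6]
tcp_rot: [-0.0, 0.645, 0.765, -0.001]
contact_force: [-15.1, 0.3, 39.7]
opening: 12.1
finger_force: 104.5
```

>>> {"op": "jog_arm", "data": {
  "deltas": [
    [[0,0,0,0,0,0],[0,0,0,0,0,0],[0,0,0,0,0,0],[0,0,0,0,0,0]]
  ]
}}

```text
time_s: 20.58
ee_pos: [546.6, -7.5, 63.6]
tcp_rot: [0.0, 0.645, 0.765, -0.001]
contact_force: [-10.4, -1.2, 26.9]
opening: 12.5
finger_force: 102.7
```

```bash
python3 go.py 547.3 -7.7 63.6 9.7
```

```text
t 20.57 pos [546.6  -7.5  63.6] yaw_y 9.74 F [-10.4  -1.2  26.9] open 12.5 ff 102.7
shift [-0.0018  0.0033  0.0002] turn [-0.0004  0.0005  0.0003]
```

That overshot forward by about 0.6 mm. I lift clear, set x exactly, and press again.

>>> {"op": "jog_arm", "data": {
  "deltas": [
    [[0,0,-0.03,0,0,0],[0,0,-0.052,0,0,0],[0,0,-0.052,0,0,0],[0,0,-0.052,0,0,0],[0,0,-0.052,0,0,0]]
  ]
}}

```text
time_s: 21.2
ee_pos: [546.4, -7.5, 71.7]
tcp_rot: [-0.001, 0.645, 0.765, -0.0]
contact_force: [-1.8, 0.8, -1.6]
opening: 12.1
finger_force: 98.6
```

```bash
python3 go.py 547.2 -7.7 63.6 9.7
```

```text
t 21.2 pos [546.4  -7.5  71.7] yaw_y 9.74 F [-1.8  0.8 -1.6] open 12.1 ff 98.6
shift [-0.0016  0.0041  0.0407] turn [-0.0007 -0.0001  0.0003]
```

>>> {"op": "jog_arm", "data": {
  "deltas": [
    [[0,0.004,-0.006,0,0,0],[0,0.004,-0.006,0,0,0],[0,0.004,-0.006,0,0,0],[0,0.004,-0.006,0,0,0]]
  ]
}}

```text
time_s: 21.7
ee_pos: [547.7, -7.3, 73.5]
tcp_rot: [-0.0, 0.645, 0.765, -0.0]
contact_force: [-1.3, 0.3, -3.2]
opening: 12.3
finger_force: 98.1
```

```bash
python3 go.py 547.2 -7.7 63.6 9.7
```

```text
t 21.7 pos [547.7  -7.3  73.5] yaw_y 9.74 F [-1.3  0.3 -3.2] open 12.3 ff 98.1
shift [-0.0013 -0.0027  0.0493] turn [-0.0001 -0.      0.0003]
```

>>> {"op": "jog_arm", "data": {
  "deltas": [
    [[-0.001,-0.0025,0,0,0,0],[-0.001,-0.0025,0,0,0,0],[-0.001,-0.0025,0,0,0,0],[-0.001,-0.0025,0,0,0,0]]
  ]
}}

```text
time_s: 22.2
ee_pos: [547.4, -7.5, 73.6]
tcp_rot: [0.0, 0.644, 0.765, 0.0]
contact_force: [0.3, 1.4, -3.3]
opening: 12.3
finger_force: 98.1
```

```bash
python3 go.py 547.2 -7.7 63.6 9.7
```

```text
t 22.2 pos [547.4  -7.5  73.6] yaw_y 9.75 F [ 0.3  1.4 -3.3] open 12.3 ff 98.1
shift [-0.0008 -0.0011  0.0499] turn [ 0.0001 -0.      0.0004]
```

Good enough. I press down with a moderate preload.

>>> {"op": "jog_arm", "data": {
  "deltas": [
    [[0,-0.001,0.014,0,0,0],[0,-0.001,0.028,0,0,0],[0,-0.001,0.04,0,0,0],[0,-0.001,0.05,0,0,0],[0,-0.001,0.058,0,0,0]]
  ]
}}

```text
time_s: 22.82
ee_pos: [547.6, -7.5, 63.6]
tcp_rot: [0.001, 0.645, 0.765, -0.0]
contact_force: [-13.5, 0.1, 33.4]
opening: 12.3
finger_force: 103.7
```

>>> {"op": "jog_arm", "data": {
  "deltas": [
    [[0,0,0,0,0,0],[0,0,0,0,0,0],[0,0,0,0,0,0],[0,0,0,0,0,0]]
  ]
}}

```text
time_s: 23.32
ee_pos: [547.6, -7.5, 63.7]
tcp_rot: [0.001, 0.645, 0.765, 0.0]
contact_force: [-7.5, 0.4, 20.5]
opening: 11.9
finger_force: 101.7
```

```bash
python3 go.py 547.2 -7.7 63.6 9.7
```

```text
t 23.32 pos [547.6  -7.5  63.7] yaw_y 9.74 F [-7.5  0.4 20.5] open 11.9 ff 101.7
shift [-0.0005 -0.0019  0.0003] turn [0.0004 0.0004 0.0004]
```

>>> {"op": "jog_arm", "data": {
  "deltas": [
    [[0,0,0.002,0,0,0],[0,0,0.002,0,0,0],[0,0,0.002,0,0,0],[0,0,0.002,0,0,0],[0,0,0.002,0,0,0]]
  ]
}}

```text
time_s: 23.95
ee_pos: [547.5, -7.5, 63.6]
tcp_rot: [0.001, 0.644, 0.765, -0.0]
contact_force: [-9.6, 0.4, 24.8]
opening: 12.2
finger_force: 102.5
```

>>> {"op": "jog_arm", "data": {
  "deltas": [
    [[0,0,0,0,0,0],[0,0,0,0,0,0],[0,0,0,0,0,0],[0,0,0,0,0,0],[0,0,0,0,0,0]]
  ]
}}

```text
time_s: 24.58
ee_pos: [547.5, -7.6, 63.6]
tcp_rot: [0.001, 0.645, 0.765, -0.0]
contact_force: [-10.3, 0.5, 24.5]
opening: 12.4
finger_force: 102.5
```

The pose and force are steady: the cover is on the rails and held down with about 25 N. I hand it in.

```bash
python3 -c "
from rig import *;print(job_done())"
```

```text
the job is handed in; nothing more can be done
None
```

Handed in at 24.6 s: the pin is pulled out to its stop, and the single-knuckle cover is on the rails, still gripped and held down with about 25 N; by feel the bores line up to within about 0.5 mm, as the arm blocked the camera's view of the fit.

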